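# Load the ultrasonic cleaner and set it to half power

## Task

Lift the steel basket with the brass gear up and off its two-pronged hook and lower it gently into the cleaner's tank, so that it stands upright on the tank floor with the gear still in it; set it down, do not drop it. Only when the basket stands in the tank, swing the orange power lever straight up to half power (green mark) and let go. Leave the other things on the bench where they are.

Things in the scene. Friction and masses are not known exactly. Their poses are not given: they have to be found in the camera images.
- basket: Steel basket to be moved: round cup, 84 mm wide, 50 mm high, 4 mm floor, 0.15 kg, with a rigid arch of 6 mm wire over it, 88 mm wide along the basket's y, top wire axis at z 105 mm. Origin: centre of the cup's underside, z up. It hangs by the top wire on the two prongs of the hook stand.
- basket_grip (a point): Centre of the black grip block on the middle of the arch's top wire, 108 mm above the basket's underside: 12 mm thick along the basket's x, 34 mm long along its y, 18 mm high. Free from above; the prongs run 30 mm to either side of it.
- gear: Brass gear, 30 mm wide, 12 mm high with an 18 mm high hub, about 0.03 kg, lying loose in the basket; it rides along. Origin: centre of its underside.
- hook_stand: Fixed hook stand, 204 mm high. Origin: on the table under the hanging basket's centre. Post at x = +85 mm. Two 7 mm prongs at y = -30 and +30 mm, open end along its -x: flat bottom (axis z 168.5 mm) where the wire lies, tips at x = -26 mm, 15 mm higher. Basket comes off by lifting it 25 to 45 mm, then moving it along -x by 75 mm or more.
- cleaner: Fixed benchtop cleaner. Origin: underside, z up. Tank housing: white with steel rim, 160 mm (x) by 180 mm (y), rim at z 115 mm, centred at y = -50 mm; beside it at +y a blue control pod, 150 by 110 mm, top at z 50 mm, carrying the lever.
- tank_floor (a point): Centre of the flat floor of the cleaner's open dry tank, 45 mm above the table and 70 mm below the rim. The tank is 120 mm (x) by 150 mm (y) inside.
- power_lever (a joint): Angle of the power lever in rad: 0 leaning 0.7 rad to the cleaner's -x (off, white mark), 0.7 straight up (half power, green mark), 1.4 leaning fully to its +x (full, red mark). Stays where it is left; needs about 1 N at the ball.
- power_lever_tip (a point): Centre of the lever's orange ball, 26 mm across, 75 mm from the pivot.
- lever_pivot (a point): Pivot of the lever, at x 0, y 100 mm, z 72 mm of the cleaner; the hinge axis is the cleaner's y. The lever swings in the cleaner's x-z plane.
- pliers: Bystander, to be left alone: blue-handled pliers, 185 mm long, lying flat. Origin: underside.
- strippers: Bystander, to be left alone: red-handled wire strippers, 185 mm long, lying flat. Origin: underside.
- speaker: Bystander, to be left alone: small black round loudspeaker, 48 mm wide, 18 mm high. Origin: underside.
- shell: Bystander, to be left alone: brass half shell (bowl), 68 mm wide, 34 mm high. Origin: underside.
- flux_bottle: Bystander, to be left alone: amber bottle with white cap, 44 mm wide, 85 mm high. Origin: underside.
- screwdriver: Bystander, to be left alone: green-handled screwdriver, 160 mm long. Origin: underside.
- spare_cup: Bystander, to be left alone: blue plastic cup without handle, 72 mm wide, 50 mm high. Origin: underside.

How it is judged:
By the outcome, as a careful person would: the job done as asked, in the order asked, and still so for the second after the job is handed in, with the robot touching nothing.
It also fails if it takes over 59 s, if anything falls off the work surface, if the arm or the gripper's body presses on something with over 40 N, if the wrist force passes 120 N, or if a joint passes its speed limit or range.

## Robot

A 7-joint arm with a two-finger parallel gripper is mounted at the origin on the work surface. World frame = base frame: x ahead of the robot, y to its left, z up, the work surface at z = 0. Lengths are in m, angles in rad, forces in N, time in s.
With the tool pointing down it reaches from about 0.4 to 0.925 m from the base axis. Payload 5.6 kg.
Tool frame: the origin (TCP) lies midway between the tips of the shut fingers; the grasp point (between the pads) lies 19 mm behind it; z points along the fingers, x is the direction in which the jaws open and shut, and the axes are right-handed (so a half turn about z gives the same grasp; the last joint's range is limited). The gripper opens to 85 mm and grips with 20 to 120 N. Pads are 22 mm wide; open, the fingers measure 114 mm over their backs; the gripper's body (76 mm by 85 mm) begins 54 mm behind the grasp point. The pads swing forward as they close: fully open they stand 13 mm farther back than shut.
Start: joints at [-1.372, 0.468, -0.012, 1.603, 0.006, 1.071, -0.056], TCP at [0.156, 0.631, 0.231] pointing down, gripper open.
Joint ranges: [-2.53, 2.53], [-0.31, 2.02], [-1.57, 1.55], [0.28, 2.44], [-1.29, 4.43], [0.15, 1.84], [-2.92, 2.92]. Speed limits (rad/s): [2.57, 2.57, 3.14, 3.14, 3.14, 3.14, 3.14].

## Interface

Orientations are given as a unit quaternion [x, y, z, w].
In Python, from bench import state, camera, hand_in gives the robot as it stands.
- The arm moves only by the tool carry_out, never from a script. Its argument "series" is a list of rows, each a list of 3 entries, a list of its own where there are three numbers: the opening, from -1 (shut) to 1 (fully open), then the shift along the tool's x, y, z as a fraction of full scale, then the turn, a rotation vector about the tool's x, y, z as a fraction of full scale. In form: [[hand, [tx, ty, tz], [rx, ry, rz]], ...]. A call has 1 to 8 rows; each row shifts and turns the commanded pose from where the row before left it, along the tool's axes as they then stand; what a row does not reach is not made up. Full scale, the value 1, is 7.5 cm for a shift and 90 degrees for a turn. A row lasts 1/8 s, in which the tool goes at most 62.5 mm and 10.7 degrees, less where a joint would pass 70% of its speed; a pose out of reach is approached as far as the arm can. A call with a number of a shift or a turn outside -1 to 1 is refused whole. A call with a gripper value outside its range is refused whole. The fingers move at their own pace and stop on an object; the grip force is fixed at half the most. Time passes only in rows, so rows that do not move let the fingers close. It gives the time, the measured TCP pose, the force and the opening at its end, in the units of the state.
- state(): the state, without advancing time (a new reading comes with each control period).
- camera(name): name is "scene" or "top" or "wrist"; returns a dict with "img" (420x560x3 uint8, red, green, blue), "fx", "fy", "cx", "cy" (pixels), "R" (3x3) and "t" (3): a world point X has camera coordinates R X + t; the wrist camera has in their place "mount" (4x4, takes a point from camera to tool coordinates, whose origin is the TCP and whose axes are the tool frame's). Camera axes: x right, y down, z forward; pixel columns grow to the right and rows downward; lengths in m; the calibration is good to about 2 mm. A picture is of the moment at which its call begins: read the wrist's pose just before it. There is no depth.
- hand_in(): hands the job in, once; it reports no verdict.
The state is a dict: "t": time; "joint_positions": joint angles; "joint_velocities": joint speeds; "effort": joint torques, N m; "tcp_pos": TCP position; "tcp_rot": TCP orientation; "contact_force": force on the tool from outside, world axes, zero at the start; "ft_torque": the same for the moment, N m; "grip_width": finger opening in m.
Only numpy, scipy, OpenCV 4.12 (cv2) and the standard library are available. Lean on these libraries where they do the work, as an engineer would, in place of code of your own. Each camera call takes 0.05 s, during which the arm holds its last target.

## Working session

There is one attempt and no reset: what is moved stays moved. The work goes in short steps, Python scripts to look and compute and a tool call to move; the robot and the scene stay as the last step left them, time stands still between calls to the robot, and variables do not carry over. Pictures are saved under pics/ and viewed, and the job is handed in when it is done.

Besides the shell and the picture viewer there is one more tool, called after "Call:" as a command line: name --argument value ..., lists and objects as JSON in quotes. carry_out: Moves the arm, as the interface text tells. Shift numbers are shares of 7.5 cm and turn numbers shares of 90 degrees, none past 1 either way. Its arguments: {"type":"object","properties":{"series":{"type":"array"}},"required":["series"]}

```bash
mkdir -p pics; python3 - <<'E'
from bench import state,camera
import cv2,numpy as np
print(state())
for n in("scene","top","wrist"):
    c=camera(n); cv2.imwrite(f"pics/{n}0.png",c["img"][:,:,::-1])
    print(n,{k:(np.round(v,4).tolist() if k!="img" else 0) for k,v in c.items()})
E
```

```text
{'t': 0.0, 'joint_positions': array([-1.37198449,  0.46838645, -0.01159903,  1.6035854 ,  0.00601139,
        1.07139403, -0.05628703]), 'joint_velocities': array([ 0.00040621, -0.00150689,  0.00042757,  0.00070557, -0.00014896,
        0.00090295, -0.00052813]), 'effort': array([ 1.81688406e-04, -5.32391989e+01,  2.18456110e-02, -2.51307392e+01,
        1.15065815e-02,  7.64419092e-03, -1.20721076e-06]), 'tcp_pos': array([0.15559298, 0.63055137, 0.23034813]), 'tcp_rot': array([ 7.87244845e-01,  6.16639926e-01, -6.41264364e-04,  5.87202152e-04]), 'contact_force': array([-0.24690359,  0.5626587 , -0.31369518]), 'ft_torque': array([-0.01071406,  0.00573717,  0.04540993]), 'grip_width': 0.08541943550258217}
scene {'img': 0, 'fx': 472.0759, 'fy': 472.0759, 'cx': 274.8551, 'cy': 202.5289, 'R': [[0.846, 0.5332, -0.0103], [0.4555, -0.7325, -0.506], [-0.2773, 0.4234, -0.8625]], 't': [-0.4622, -0.1599, 1.2623]}
top {'img': 0, 'fx': 509.7746, 'fy': 509.7746, 'cx': 270.1695, 'cy': 207.7702, 'R': [[0.0282, -0.9996, -0.0015], [-0.9952, -0.028, -0.0936], [0.0935, 0.0042, -0.9956]], 't': [0.0111, 0.5647, 1.3181]}
wrist {'img': 0, 'fx': 305.3312, 'fy': 305.3312, 'cx': 278.6643, 'cy': 208.6133, 'mount': [[1.0, -0.0002, -0.0007, 0.0001], [0.0003, 0.9562, 0.2928, -0.0744], [0.0006, -0.2928, 0.9562, -0.144], [0.0, 0.0, 0.0, 1.0]]}
```

View pics/scene0.png

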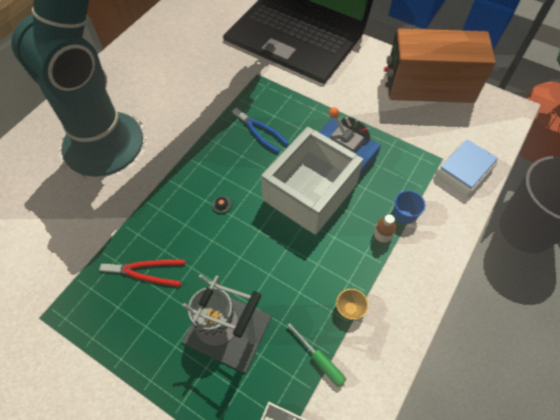

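View pics/top0.png

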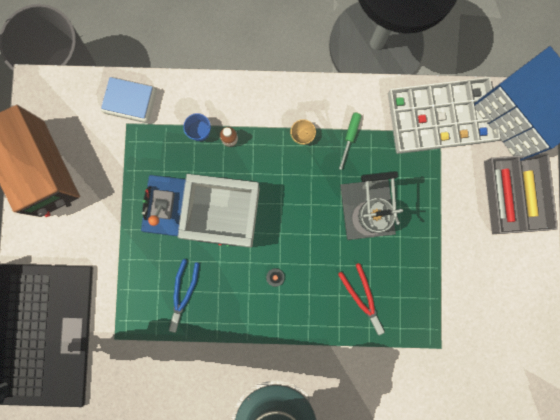

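View pics/wrist0.png

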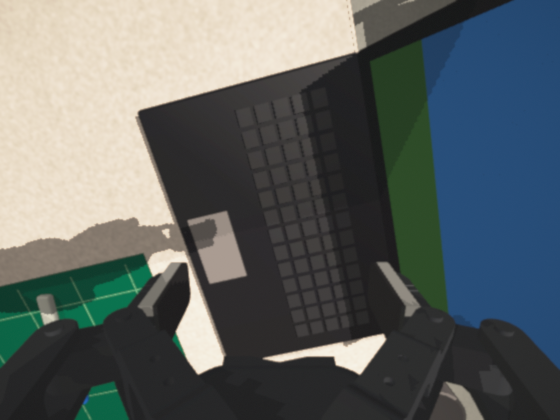

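```bash
python3 - <<'E'
import cv2
a=cv2.imread("pics/top0.png");s=cv2.imread("pics/scene0.png")
z=lambda im,x,y,w,h:cv2.resize(im[y:y+h,x:x+w],(800,600),interpolation=cv2.INTER_CUBIC)
cv2.imwrite("pics/z1.png",z(a,330,160,100,75)); cv2.imwrite("pics/z2.png",z(s,160,255,140,105))
cv2.imwrite("pics/z3.png",z(a,130,165,140,105)); cv2.imwrite("pics/z4.png",z(s,240,90,160,120))
E
```

```text
(no output)
```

View pics/z1.png

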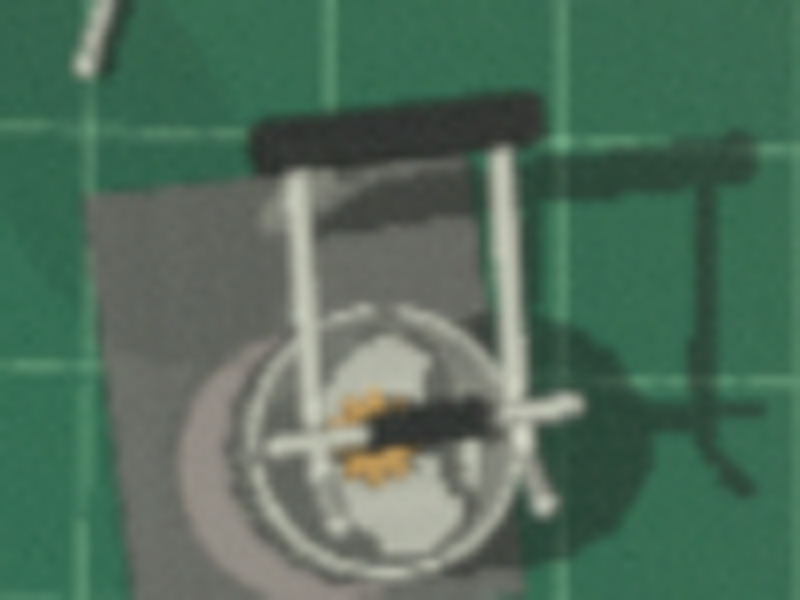

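View pics/z2.png

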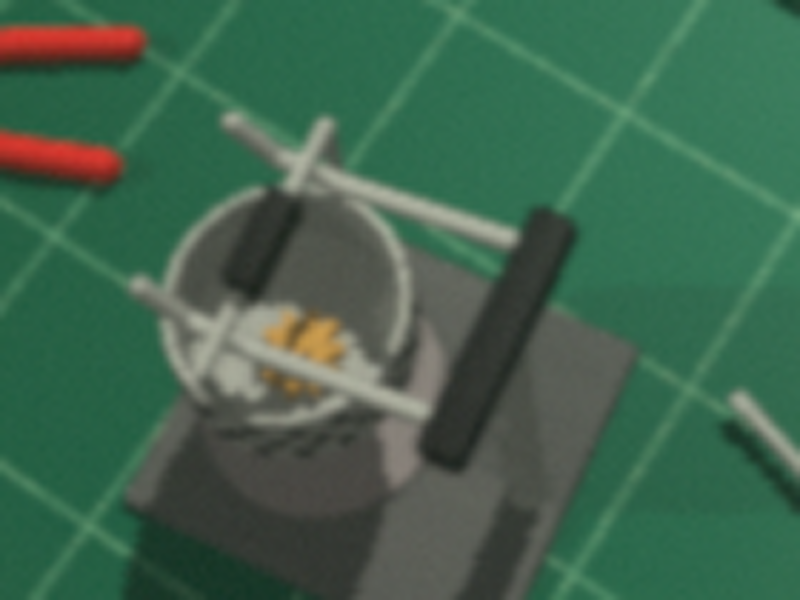

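View pics/z3.png

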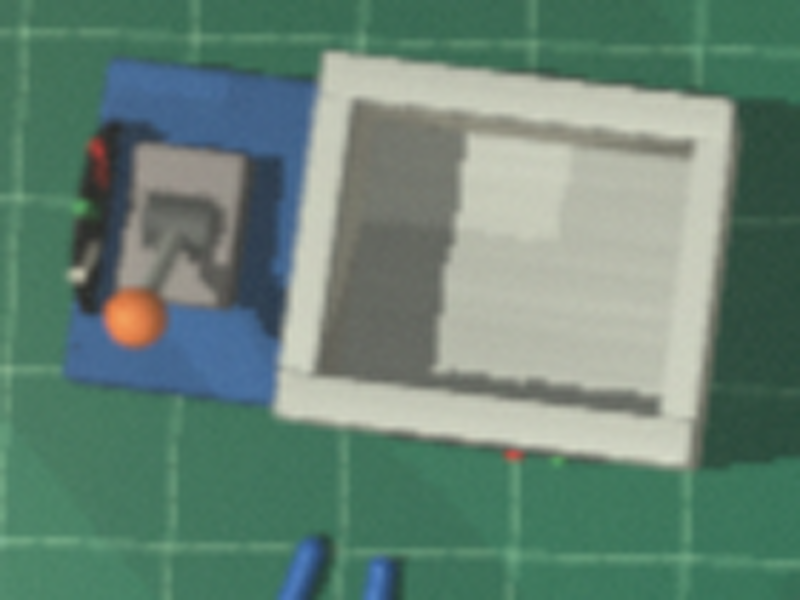

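View pics/z4.png

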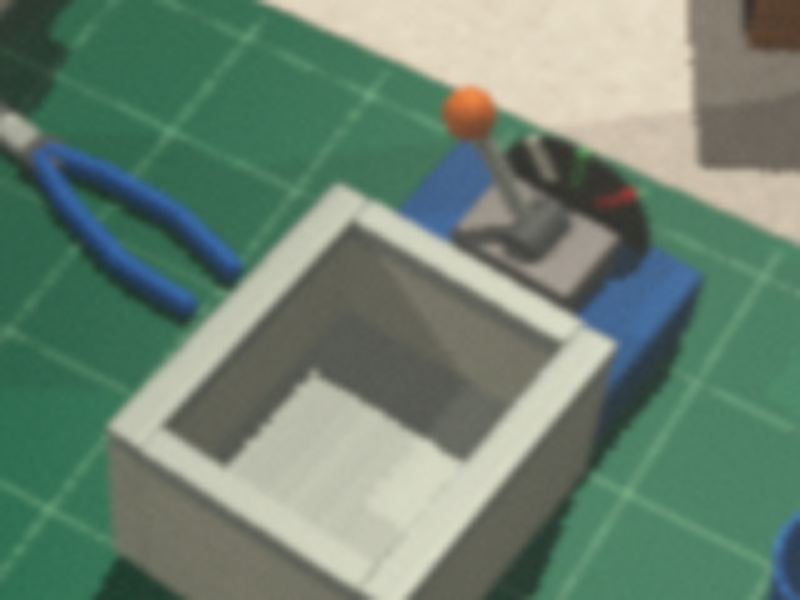

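```bash
cat > h.py <<'E'
import numpy as np, json
from bench import state,camera
from scipy.spatial.transform import Rotation as Rn
def ray(c,uv):
    R=np.array(c["R"]);t=np.array(c["t"])
    d=R.T@np.array([(uv[0]-c["cx"])/c["fx"],(uv[1]-c["cy"])/c["fy"],1]); return -R.T@t,d/np.linalg.norm(d)
def onz(c,uv,z):
    o,d=ray(c,uv); return o+d*(z-o[2])/d[2]
def tri(cs,uvs):
    A=np.zeros((3,3));b=np.zeros(3);rs=[ray(c,u) for c,u in zip(cs,uvs)]
    for o,d in rs:
        P=np.eye(3)-np.outer(d,d);A+=P;b+=P@o
    X=np.linalg.solve(A,b); return X,[float(np.linalg.norm(np.cross(X-o,d))) for o,d in rs]
E
python3 - <<'E'
from h import *
T=camera("top");S=camera("scene")
np.set_printoptions(precision=4,suppress=True)
z1=lambda x,y:(x/8+330-.4,y/8+160-.4); z2=lambda x,y:(x/5.714+160-.4,y/5.714+255-.4)
z3=lambda x,y:(x/5.714+130-.4,y/5.714+165-.4); z4=lambda x,y:(x/5+240-.4,y/5+90-.4)
print("grip",tri([T,S],[z1(430,424),z2(263,240)]), onz(T,z1(430,424),.178),onz(S,z2(263,240),.178))
# wire ends, prongs roots, bar ends
a,b=onz(T,z1(270,448),.175),onz(T,z1(580,402),.175); print("wire",a,b,np.degrees(np.arctan2(*(a-b)[[1,0]])),np.linalg.norm(a-b),(a+b)/2)
a,b=onz(S,z2(328,122),.175),onz(S,z2(203,372),.175); print("wireS",a,b,np.linalg.norm(a-b),(a+b)/2, np.degrees(np.arctan2(*(b-a)[[1,0]])))
a,b=tri([T,S],[z1(340,525),z2(140,287)]),tri([T,S],[z1(543,505),z2(232,120)]); print("tips",a,b)
for n,l in(("in",[(355,98),(697,145),(660,410),(318,372)]),("out",[(325,52),(735,98),(697,467),(275,415)])):
    P=np.array([onz(T,z3(*p),.115) for p in l]); print(n,P,P.mean(0),[np.linalg.norm(P[i]-P[i-1]) for i in range(4)],
     [np.degrees(np.arctan2(*(P[i]-P[i-1])[[1,0]])) for i in range(4)])
P=np.array([onz(S,z4(*p),.115) for p in [(340,185),(612,345),(110,430)]]);print("outS",P,np.linalg.norm(P[0]-P[1]),np.linalg.norm(P[0]-P[2]))
print("ball",tri([T,S],[z3(135,318),z4(470,113)]))
E
```

```text
grip (array([ 0.547 , -0.2362,  0.1812]), [0.0018967536096097728, 0.0018967536096098114]) [ 0.546  -0.2382  0.178 ] [ 0.5474 -0.2343  0.178 ]
wire [ 0.5379 -0.1922  0.175 ] [ 0.554  -0.2828  0.175 ] 100.05769051849083 0.09200171809143774 [ 0.5459 -0.2375  0.175 ]
wireS [ 0.5406 -0.1901  0.175 ] [ 0.556 -0.278  0.175] 0.08918951633454456 [ 0.5483 -0.234   0.175 ] -80.06569761335017
tips (array([ 0.5091, -0.2413,  0.1011]), [0.017999124387140953, 0.017999124387140967]) (array([ 0.5306, -0.2384,  0.261 ]), [0.018136550363391794, 0.018136550363391863])
in [[0.615  0.2226 0.115 ]
 [0.5987 0.0738 0.115 ]
 [0.4838 0.0861 0.115 ]
 [0.4959 0.2334 0.115 ]] [0.5483 0.154  0.115 ] [np.float64(0.11960212367775565), np.float64(0.14967461233655463), np.float64(0.1155634872627201), np.float64(0.14786538483245046)] [np.float64(-5.192434120289368), np.float64(-96.27320297796238), np.float64(173.92119287143814), np.float64(85.28391719756263)]
out [[0.6348 0.2365 0.115 ]
 [0.6196 0.058  0.115 ]
 [0.4598 0.0694 0.115 ]
 [0.477  0.2511 0.115 ]] [0.5478 0.1537 0.115 ] [np.float64(0.1585000951328252), np.float64(0.17910111188519875), np.float64(0.16020856390183175), np.float64(0.1824351253832354)] [np.float64(-5.278016107179773), np.float64(-94.85265366650763), np.float64(175.91607081745974), np.float64(84.61393178893695)]
outS [[0.4823 0.2516 0.115 ]
 [0.6362 0.2359 0.115 ]
 [0.4654 0.0746 0.115 ]] 0.15466166985855603 0.17779111403933864
ball (array([0.5174, 0.3108, 0.1298]), [0.0017580918154275378, 0.0017580918154277375])
```

```bash
cat >> h.py <<'E'
def Rtool(yaw): # tool down, x at yaw deg
    a=np.radians(yaw); x=np.array([np.cos(a),np.sin(a),0]); z=np.array([0,0,-1.]); return np.column_stack([x,np.cross(z,x),z])
def plan(segs,p=None,R=None):
    """segs: (xyz, yaw, nrows)"""
    s=state(); p=s["tcp_pos"].copy() if p is None else np.array(p); R=Rn.from_quat(s["tcp_rot"]).as_matrix() if R is None else R
    for q,yaw,n in segs:
        Rt=Rtool(yaw); q=np.array(q)
        for i in range(n):
            f=1/(n-i); d=R.T@(q-p)*f/.075; w=Rn.from_matrix(R.T@Rt).as_rotvec()*f/(np.pi/2)
            d=np.round(d,2);w=np.round(w,3)
            print(f"[{d.tolist()},{w.tolist()}]")
            p=p+R@d*.075; R=R@Rn.from_rotvec(w*np.pi/2).as_matrix()
        print("  ->",p.round(4))
E
python3 - <<'E'
from h import *
np.set_printoptions(precision=4,suppress=True)
T=camera("top")
z1=lambda x,y:(x/8+330-.4,y/8+160-.4)
for l in ([(300,175),(315,425)],[(500,155),(517,395)]):
    a,b=[onz(T,z1(*p),.1685) for p in l]; print(a,b,np.degrees(np.arctan2(*(a-b)[[1,0]])))
a,b=[onz(T,z1(*p),.204) for p in [(255,145),(540,108)]]; print(a,b,np.degrees(np.arctan2(*(a-b)[[1,0]])),(a+b)/2)
plan([([.35,.45,.30],60,5),([.52,.10,.30],25,8),([.547,-.236,.26],10,8)])
E
```

```text
[ 0.6198 -0.2013  0.1685] [ 0.5456 -0.2065  0.1685] 4.0028342620672746
[ 0.6274 -0.2604  0.1685] [ 0.5561 -0.2659  0.1685] 4.3520196628904
[ 0.6227 -0.1817  0.204 ] [ 0.6358 -0.2635  0.204 ] 99.0611202743179 [ 0.6293 -0.2226  0.204 ]
[[-0.34, 0.62, -0.18],[0.0, 0.0, 0.036]]
[[-0.31, 0.64, -0.18],[0.0, 0.0, 0.036]]
[[-0.27, 0.65, -0.19],[0.0, 0.0, 0.036]]
[[-0.24, 0.67, -0.18],[0.0, 0.0, 0.036]]
[[-0.2, 0.68, -0.19],[0.0, 0.0, 0.035]]
  -> [0.35   0.4498 0.3   ]
[[-0.36, 0.54, 0.0],[0.0, 0.0, 0.049]]
[[-0.32, 0.56, 0.0],[0.0, 0.0, 0.049]]
[[-0.28, 0.59, 0.0],[0.0, 0.0, 0.049]]
[[-0.23, 0.6, 0.0],[0.0, 0.0, 0.048]]
[[-0.19, 0.62, 0.0],[0.0, 0.0, 0.049]]
[[-0.14, 0.63, 0.0],[0.0, 0.0, 0.048]]
[[-0.08, 0.65, 0.0],[0.0, 0.0, 0.049]]
[[-0.04, 0.65, 0.0],[0.0, 0.0, 0.048]]
  -> [0.5202 0.0997 0.3002]
[[-0.2, 0.53, 0.07],[0.0, 0.0, 0.021]]
[[-0.18, 0.53, 0.07],[0.0, 0.0, 0.021]]
[[-0.16, 0.54, 0.07],[0.0, 0.0, 0.021]]
[[-0.14, 0.54, 0.07],[0.0, 0.0, 0.021]]
[[-0.13, 0.55, 0.06],[0.0, 0.0, 0.021]]
[[-0.11, 0.55, 0.07],[0.0, 0.0, 0.021]]
[[-0.08, 0.55, 0.06],[0.0, 0.0, 0.02]]
[[-0.07, 0.56, 0.07],[0.0, 0.0, 0.021]]
  -> [ 0.5472 -0.2362  0.2599]
```

Call:
carry_out --series '[[1, [-0.34, 0.62, -0.18], [0, 0, 0.036]], [1, [-0.31, 0.64, -0.18], [0, 0, 0.036]], [1, [-0.27, 0.65, -0.19], [0, 0, 0.036]], [1, [-0.24, 0.67, -0.18], [0, 0, 0.036]], [1, [-0.2, 0.68, -0.19], [0, 0, 0.035]], [1, [-0.36, 0.54, 0], [0, 0, 0.049]], [1, [-0.32, 0.56, 0], [0, 0, 0.049]], [1, [-0.28, 0.59, 0], [0, 0, 0.049]]]'

```text
t: 1.3
tcp_pos: [0.4147, 0.3172, 0.3005]
tcp_rot: [0.918, 0.396, 0.0, -0.0]
contact_force: [-0.5, -0.3, -0.7]
grip_width: 0.0854
```

Call:
carry_out --series '[[1, [-0.23, 0.6, 0], [0, 0, 0.048]], [1, [-0.19, 0.62, 0], [0, 0, 0.049]], [1, [-0.14, 0.63, 0], [0, 0, 0.048]], [1, [-0.08, 0.65, 0], [0, 0, 0.049]], [1, [-0.04, 0.65, 0], [0, 0, 0.048]], [1, [-0.2, 0.53, 0.07], [0, 0, 0.021]], [1, [-0.18, 0.53, 0.07], [0, 0, 0.021]], [1, [-0.16, 0.54, 0.07], [0, 0, 0.021]]]'

```text
t: 2.3
tcp_pos: [0.5301, -0.0277, 0.2845]
tcp_rot: [0.986, 0.168, 0.0, -0.0]
contact_force: [0.5, 0.1, -0.3]
grip_width: 0.0857
```

Call:
carry_out --series '[[1, [-0.14, 0.54, 0.07], [0, 0, 0.021]], [1, [-0.13, 0.55, 0.06], [0, 0, 0.021]], [1, [-0.11, 0.55, 0.07], [0, 0, 0.021]], [1, [-0.08, 0.55, 0.06], [0, 0, 0.02]], [1, [-0.07, 0.56, 0.07], [0, 0, 0.021]], [1, [0, 0, 0], [0, 0, 0]], [1, [0, 0, 0], [0, 0, 0]]]'

```text
t: 3.18
tcp_pos: [0.5473, -0.2353, 0.2596]
tcp_rot: [0.996, 0.087, -0.0, -0.0]
contact_force: [0.4, 1.3, 0.7]
grip_width: 0.0853
```

```bash
python3 - <<'E'
from h import *
import cv2
s=state();print(s["t"],s["tcp_pos"],s["contact_force"],np.degrees(Rn.from_quat(s["tcp_rot"]).as_matrix()[:,0]))
c=camera("wrist");cv2.imwrite("pics/w1.png",c["img"][:,:,::-1])
E
```

```text
3.175 [ 0.54730234 -0.23533449  0.25956351] [0.39824708 1.30068932 0.67670037] [ 5.64217659e+01  9.96947988e+00 -1.22127360e-02]
```

View pics/w1.png

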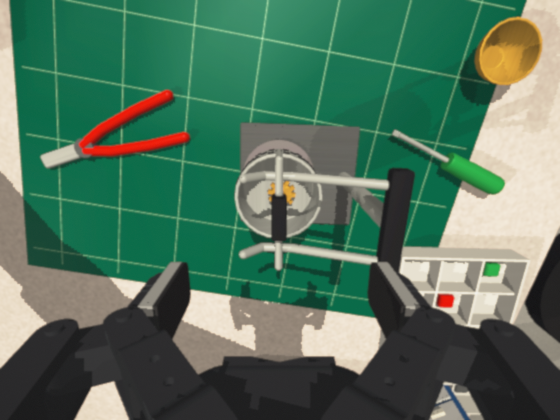

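```bash
cat >> h.py <<'E'
def wonz(c,s,uv,z):
    M=np.array(c["mount"]);R=Rn.from_quat(s["tcp_rot"]).as_matrix()
    d=R@M[:3,:3]@np.array([(uv[0]-c["cx"])/c["fx"],(uv[1]-c["cy"])/c["fy"],1]);o=s["tcp_pos"]+R@M[:3,3]
    return o+d*(z-o[2])/d[2]
E
python3 - <<'E'
from h import *
import cv2
s=state();c=camera("wrist")
g=cv2.cvtColor(c["img"],cv2.COLOR_RGB2GRAY)
m=(g[180:250,262:297]<50).astype(np.uint8)
n,l,st,ce=cv2.connectedComponentsWithStats(m);i=1+st[1:,4].argmax();print(st[i]+[262,180,0,0,0],ce[i]+[262,180])
uv=ce[i]+[262,180]
print(wonz(c,s,uv,.185),wonz(c,s,uv,.178))
a=wonz(c,s,(243,255),.17);
for u,v in ((290,179,),(375,186)),((290,249),(370,260)):
    a,b=wonz(c,s,u,.1685),wonz(c,s,v,.1685);print(a,b,np.degrees(np.arctan2(*(b-a)[[1,0]])))
E
```

```text
[262 196  26  46 608] [277.80921053 219.46381579]
[ 0.5472606  -0.23561754  0.185     ] [ 0.54766233 -0.23799836  0.178     ]
[ 0.5517729  -0.20660058  0.1685    ] [ 0.61874677 -0.20039265  0.1685    ] 5.295716130418859
[ 0.56284918 -0.26525545  0.1685    ] [ 0.63164038 -0.26337667  0.1685    ] 1.5644386611429681
```

Call:
carry_out --series '[[1, [0, 0.02, 0.3], [0, 0, 0]], [1, [0, 0, 0.3], [0, 0, 0]], [1, [0, 0, 0.3], [0, 0, 0]], [1, [0, 0, 0.25], [0, 0, 0]], [1, [0, 0, 0.18], [0, 0, 0]], [1, [0, 0, 0], [0, 0, 0]]]'

```text
t: 4.03
tcp_pos: [0.5472, -0.237, 0.1592]
tcp_rot: [0.996, 0.087, -0.001, -0.0]
contact_force: [-0.2, -0.1, 0.5]
grip_width: 0.0853
```

Call:
carry_out --series '[[-0.2, [0, 0, 0], [0, 0, 0]], [-0.5, [0, 0, 0], [0, 0, 0]], [-1, [0, 0, 0], [0, 0, 0]], [-1, [0, 0, 0], [0, 0, 0]], [-1, [0, 0, 0], [0, 0, 0]], [-1, [0, 0, 0], [0, 0, 0]]]'

```text
t: 4.78
tcp_pos: [0.5478, -0.2376, 0.1603]
tcp_rot: [0.996, 0.087, 0.0, 0.0]
contact_force: [-0.2, 0.2, 2.4]
grip_width: 0.0111
```

```bash
python3 - <<'E'
from h import *
import cv2
s=state();print(s["t"],s["tcp_pos"],s["contact_force"],s["grip_width"])
c=camera("wrist");cv2.imwrite("pics/w2.png",c["img"][:,:,::-1])
E
```

```text
4.775 [ 0.54782976 -0.23757577  0.16034176] [-0.23951436  0.16627581  2.37011593] 0.011130680897323301
```

View pics/w2.png

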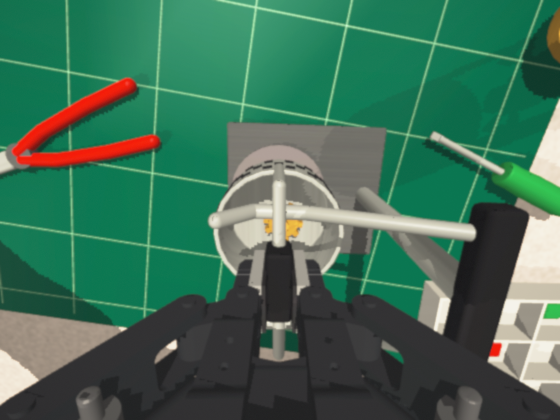

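Call:
carry_out --series '[[-1, [0, 0, -0.05], [0, 0, 0]], [-1, [0, 0, -0.1], [0, 0, 0]], [-1, [0, 0, -0.1], [0, 0, 0]], [-1, [0, 0, -0.1], [0, 0, 0]], [-1, [0, 0, -0.1], [0, 0, 0]], [-1, [0, 0, -0.02], [0, 0, 0]], [-1, [0, 0, 0], [0, 0, 0]]]'

```text
t: 5.7
tcp_pos: [0.5475, -0.2374, 0.1953]
tcp_rot: [0.996, 0.087, 0.0, -0.0]
contact_force: [0.5, 1.1, -2.0]
grip_width: 0.0104
```

```bash
python3 - <<'E'
from h import *
import cv2
s=state();print(s["t"],s["tcp_pos"],s["contact_force"],s["grip_width"])
c=camera("wrist");cv2.imwrite("pics/w3.png",c["img"][:,:,::-1])
c=camera("scene");cv2.imwrite("pics/s3.png",cv2.resize(c["img"][230:390,120:330,::-1],None,fx=3,fy=3))
E
```

```text
5.7 [ 0.54751948 -0.23743103  0.19533451] [ 0.53673112  1.12055121 -2.00782538] 0.01043999321436831
```

View pics/w3.png

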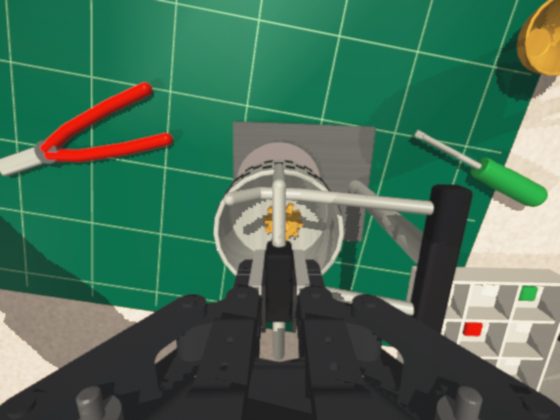

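View pics/s3.png

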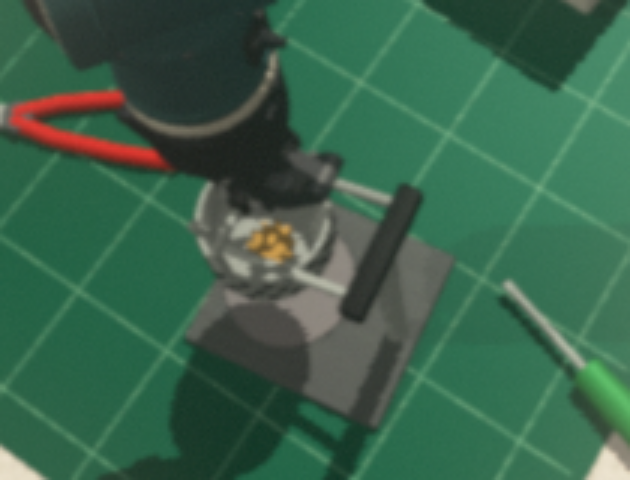

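The basket (cup around (280,220) in the wrist view, gear inside it) rose with the gripper and the wire is clear above the prongs; force is −2 N, the basket's weight. Withdraw along the stand's −x.

Call:
carry_out --series '[[-1, [-0.08, 0, 0], [0, 0, 0]], [-1, [-0.16, -0.01, 0], [0, 0, 0]], [-1, [-0.2, -0.01, 0], [0, 0, 0]], [-1, [-0.2, -0.02, 0], [0, 0, 0]], [-1, [-0.2, -0.02, 0], [0, 0, 0]], [-1, [-0.2, -0.02, 0], [0, 0, 0]], [-1, [-0.16, -0.01, 0], [0, 0, 0]], [-1, [-0.05, 0, 0], [0, 0, 0]]]'

```text
t: 6.8
tcp_pos: [0.4533, -0.2473, 0.1954]
tcp_rot: [0.996, 0.087, 0.0, -0.0]
contact_force: [-0.4, 0.2, -1.0]
grip_width: 0.0108
```

```bash
python3 - <<'E'
from h import *
import cv2
s=state();print(s["t"],s["tcp_pos"],s["contact_force"],s["grip_width"])
c=camera("top");cv2.imwrite("pics/t4.png",c["img"][:,:,::-1])
plan([([.46,-.22,.245],8,4),([.49,-.03,.265],2,6),([.549,.154,.265],-5,7)])
E
```

```text
6.8 [ 0.45329165 -0.24725246  0.19542519] [-0.35394203  0.18748582 -1.00351474] 0.010812131451646105
[[0.04, -0.09, -0.17],[-0.0, -0.0, 0.005]]
[[0.04, -0.08, -0.16],[-0.0, -0.0, 0.006]]
[[0.03, -0.09, -0.17],[-0.0, -0.0, 0.005]]
[[0.04, -0.09, -0.16],[-0.0, -0.0, 0.006]]
  -> [ 0.4602 -0.2196  0.2449]
[[0.12, -0.41, -0.04],[-0.0, -0.0, 0.011]]
[[0.12, -0.41, -0.05],[-0.0, -0.0, 0.011]]
[[0.11, -0.41, -0.04],[-0.0, -0.0, 0.011]]
[[0.1, -0.41, -0.05],[-0.0, -0.0, 0.011]]
[[0.1, -0.42, -0.04],[-0.0, -0.0, 0.011]]
[[0.09, -0.42, -0.05],[-0.0, -0.0, 0.011]]
  -> [ 0.4902 -0.0298  0.2652]
[[0.12, -0.35, 0.0],[-0.0, -0.0, 0.011]]
[[0.12, -0.35, 0.0],[-0.0, -0.0, 0.011]]
[[0.11, -0.35, 0.0],[-0.0, -0.0, 0.011]]
[[0.11, -0.35, 0.0],[-0.0, -0.0, 0.011]]
[[0.1, -0.35, 0.0],[-0.0, -0.0, 0.011]]
[[0.1, -0.36, 0.0],[-0.0, -0.0, 0.012]]
[[0.08, -0.35, 0.0],[-0.0, -0.0, 0.011]]
  -> [0.5487 0.1539 0.2653]
```

View pics/t4.png

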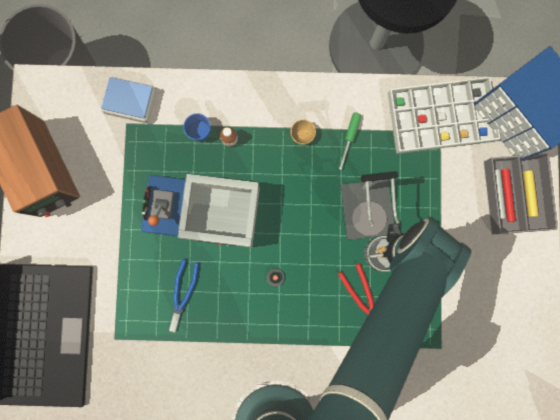

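Call:
carry_out --series '[[-1, [0.04, -0.09, -0.17], [0, 0, 0.005]], [-1, [0.04, -0.08, -0.16], [0, 0, 0.006]], [-1, [0.03, -0.09, -0.17], [0, 0, 0.005]], [-1, [0.04, -0.19, -0.16], [0, 0, 0.006]], [-1, [0.12, -0.31, -0.04], [0, 0, 0.011]], [-1, [0.12, -0.41, -0.05], [0, 0, 0.011]], [-1, [0.11, -0.41, -0.04], [0, 0, 0.011]], [-1, [0.1, -0.41, -0.05], [0, 0, 0.011]]]'

```text
t: 7.85
tcp_pos: [0.4809, -0.092, 0.2588]
tcp_rot: [0.999, 0.035, 0.0, 0.0]
contact_force: [0.2, -0.5, -1.3]
grip_width: 0.0109
```

Call:
carry_out --series '[[-1, [0.1, -0.42, -0.04], [0, 0, 0.011]], [-1, [0.09, -0.42, -0.05], [0, 0, 0.011]], [-1, [0.12, -0.38, 0], [0, 0, 0.011]], [-1, [0.12, -0.37, 0], [0, 0, 0.011]], [-1, [0.11, -0.35, 0], [0, 0, 0.011]], [-1, [0.11, -0.33, 0], [0, 0, 0.011]], [-1, [0.1, -0.3, 0], [0, 0, 0.011]], [-1, [0.1, -0.3, 0], [0, 0, 0.012]]]'

```text
t: 8.85
tcp_pos: [0.5412, 0.1237, 0.2653]
tcp_rot: [0.999, -0.035, 0.0, -0.0]
contact_force: [1.3, -0.0, -0.8]
grip_width: 0.011
```

Call:
carry_out --series '[[-1, [0.08, -0.22, 0], [0, 0, 0.011]], [-1, [0, -0.15, 0], [0, 0, 0]], [-1, [0, -0.06, 0], [0, 0, 0]], [-1, [0, 0, 0], [0, 0, 0]]]'

```text
t: 9.35
tcp_pos: [0.5491, 0.1538, 0.265]
tcp_rot: [0.999, -0.043, -0.0, 0.0]
contact_force: [-0.2, -0.1, -1.8]
grip_width: 0.0111
```

```bash
python3 - <<'E'
from h import *
import cv2
s=state();print(s["t"],s["tcp_pos"],s["contact_force"],s["grip_width"])
c=camera("top");cv2.imwrite("pics/t5.png",cv2.resize(c["img"][150:270,110:290,::-1],None,fx=4,fy=4))
c=camera("scene");cv2.imwrite("pics/s5.png",cv2.resize(c["img"][80:240,220:420,::-1],None,fx=3.5,fy=3.5))
c=camera("wrist");cv2.imwrite("pics/w5.png",c["img"][:,:,::-1])
plan([([.549,.154,.265],-5,1)])
E
```

```text
9.35 [0.54912761 0.15382435 0.26503728] [-0.17366567 -0.09458771 -1.82549074] 0.01108610818096531
[[-0.0, -0.01, 0.0],[0.0, -0.0, -0.0]]
  -> [0.5494 0.154  0.2652]
```

View pics/t5.png

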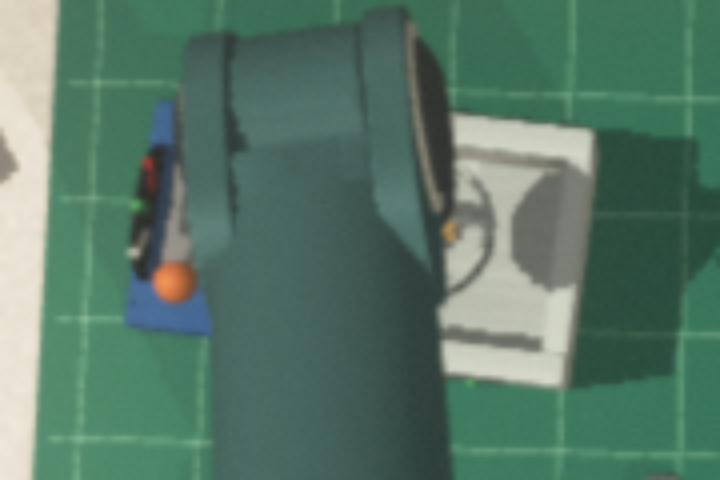

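View pics/s5.png

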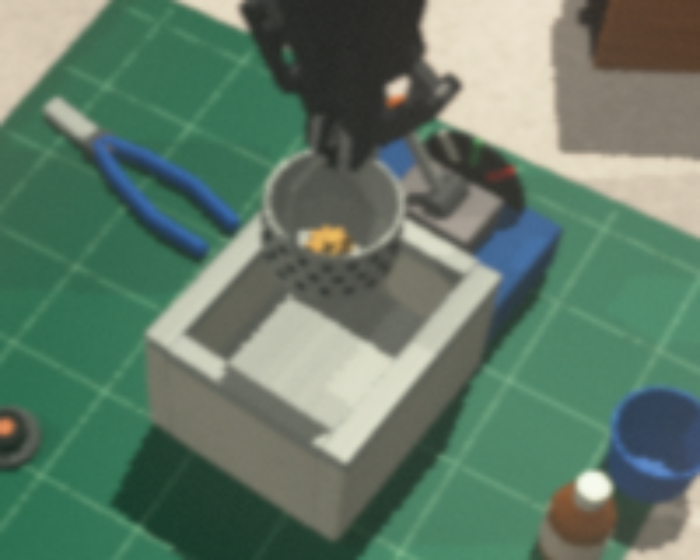

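View pics/w5.png

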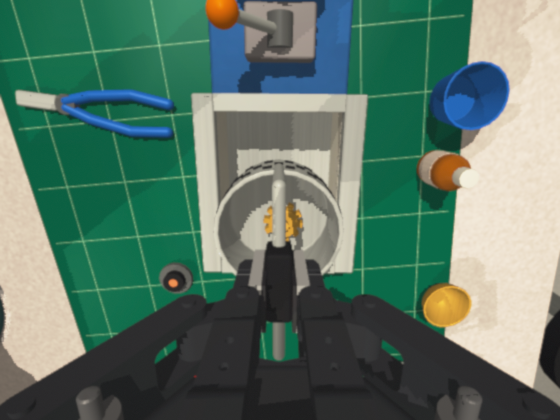

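```bash
python3 - <<'E'
from h import *
s=state();c=camera("wrist")
for uv in [(280,94),(280,111),(194,94),(366,95),(216,111),(342,111)]: print(uv,wonz(c,s,uv,.115))
E
```

```text
(280, 94) [0.55888504 0.2456707  0.115     ]
(280, 111) [0.55762    0.23108949 0.115     ]
(194, 94) [0.48146047 0.25248729 0.115     ]
(366, 95) [0.63631217 0.23800206 0.115     ]
(216, 111) [0.499105   0.23624169 0.115     ]
(342, 111) [0.61430971 0.22609801 0.115     ]
```

Call:
carry_out --series '[[-1, [0, 0, 0.1], [0, 0, 0]], [-1, [0, 0, 0.25], [0, 0, 0]], [-1, [0, 0, 0.28], [0, 0, 0]], [-1, [0, 0, 0.28], [0, 0, 0]], [-1, [0, 0, 0.25], [0, 0, 0]], [-1, [0, 0, 0.2], [0, 0, 0]], [-1, [0, 0, 0.12], [0, 0, 0]], [-1, [0, 0, 0.05], [0, 0, 0]]]'

```text
t: 10.55
tcp_pos: [0.5493, 0.1541, 0.1499]
tcp_rot: [0.999, -0.043, -0.0, 0.0]
contact_force: [0.3, -0.4, -1.1]
grip_width: 0.0109
```

Call:
carry_out --series '[[-1, [0, 0, 0.06], [0, 0, 0]], [-1, [0, 0, 0.04], [0, 0, 0]], [-1, [0, 0, 0.03], [0, 0, 0]], [-1, [0, 0, 0.02], [0, 0, 0]], [-1, [0, 0, 0.01], [0, 0, 0]], [-1, [0, 0, 0.01], [0, 0, 0]], [-1, [0, 0, 0], [0, 0, 0]]]'

```text
t: 11.42
tcp_pos: [0.5493, 0.1541, 0.1375]
tcp_rot: [0.999, -0.043, 0.0, -0.0]
contact_force: [-0.4, 0.2, -1.8]
grip_width: 0.011
```

Call:
carry_out --series '[[-1, [0, 0, 0.01], [0, 0, 0]], [-1, [0, 0, 0.01], [0, 0, 0]], [-1, [0, 0, 0], [0, 0, 0]]]'

```text
t: 11.8
tcp_pos: [0.5493, 0.1541, 0.136]
tcp_rot: [0.999, -0.043, -0.0, 0.0]
contact_force: [0.5, -0.8, -1.3]
grip_width: 0.0108
```

Call:
carry_out --series '[[-1, [0, 0, 0.01], [0, 0, 0]], [-1, [0, 0, 0], [0, 0, 0]]]'

```text
t: 12.05
tcp_pos: [0.5494, 0.1542, 0.1357]
tcp_rot: [0.999, -0.043, 0.0, -0.0]
contact_force: [-3.1, 0.2, 4.1]
grip_width: 0.0107
```

Call:
carry_out --series '[[-1, [0, 0, 0.01], [0, 0, 0]], [-1, [0, 0, 0], [0, 0, 0]]]'

```text
t: 12.3
tcp_pos: [0.5494, 0.1542, 0.1357]
tcp_rot: [0.999, -0.043, 0.0, -0.0]
contact_force: [-3.8, -0.5, 10.3]
grip_width: 0.0113
```

Call:
carry_out --series '[[-1, [0, 0, 0.01], [0, 0, 0]], [-1, [0, 0, 0], [0, 0, 0]]]'

```text
t: 12.55
tcp_pos: [0.5495, 0.1542, 0.1357]
tcp_rot: [0.999, -0.043, 0.0, -0.001]
contact_force: [-5.0, -0.9, 15.4]
grip_width: 0.0111
```

Call:
carry_out --series '[[-1, [0, 0, -0.02], [0, 0, 0]], [-1, [0, 0, 0], [0, 0, 0]], [-0.8, [0, 0, 0], [0, 0, 0]], [-0.7, [0, 0, 0], [0, 0, 0]], [-0.6, [0, 0, 0], [0, 0, 0]], [-0.4, [0, 0, 0], [0, 0, 0]], [-0.2, [0, 0, 0], [0, 0, 0]], [-0.2, [0, 0, 0], [0, 0, 0]]]'

```text
t: 13.55
tcp_pos: [0.5493, 0.1541, 0.1352]
tcp_rot: [0.999, -0.043, 0.0, 0.0]
contact_force: [0.7, -0.5, -0.1]
grip_width: 0.034
```

```bash
python3 - <<'E'
from h import *
import cv2
s=state();print(s["t"],s["tcp_pos"],s["contact_force"],s["grip_width"])
c=camera("scene");cv2.imwrite("pics/s6.png",cv2.resize(c["img"][80:240,220:420,::-1],None,fx=3.5,fy=3.5))
c=camera("wrist");cv2.imwrite("pics/w6.png",c["img"][:,:,::-1])
E
```

```text
13.55 [0.54934039 0.15408962 0.13523931] [ 0.6955338  -0.47059327 -0.12783582] 0.034042936828133294
```

View pics/s6.png

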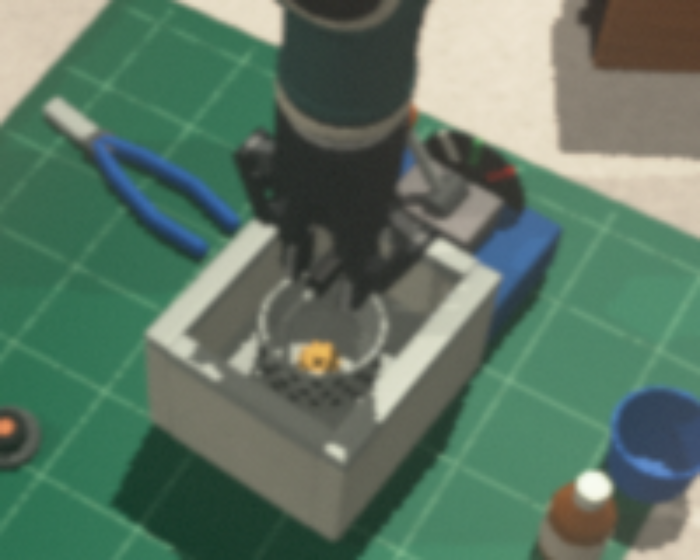

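View pics/w6.png

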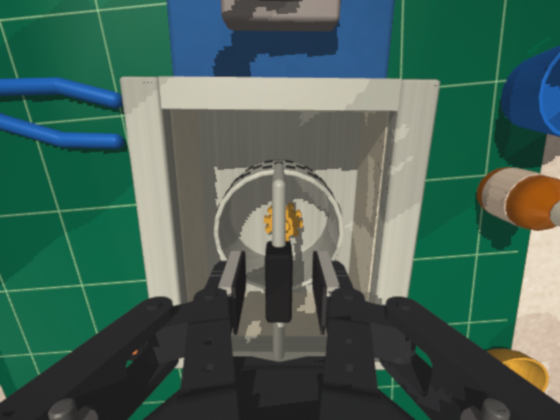

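Call:
carry_out --series '[[-0.2, [0, 0, -0.1], [0, 0, 0]], [-0.2, [0, 0, -0.2], [0, 0, 0]], [-0.2, [0, 0, -0.3], [0, 0, 0]], [-0.2, [0, 0, -0.4], [0, 0, 0]], [-0.2, [0, 0, -0.4], [0, 0, 0]], [-0.2, [0, 0, -0.3], [0, 0, 0]], [-0.1, [0, 0, 0], [0, 0, 0]]]'

```text
t: 14.52
tcp_pos: [0.5506, 0.1543, 0.2656]
tcp_rot: [0.999, -0.043, 0.002, -0.001]
contact_force: [-0.9, -0.0, -0.2]
grip_width: 0.0386
```

```bash
python3 - <<'E'
from h import *
import cv2
s=state();print(s["t"],s["tcp_pos"],s["contact_force"],s["grip_width"])
c=camera("scene");cv2.imwrite("pics/s7.png",cv2.resize(c["img"][80:240,220:420,::-1],None,fx=3.5,fy=3.5))
c=camera("wrist");cv2.imwrite("pics/w7.png",c["img"][:,:,::-1])
h=cv2.cvtColor(c["img"],cv2.COLOR_RGB2HSV);m=cv2.inRange(h,(5,180,120),(15,255,255));m[120:]=0
n,l,st,ce=cv2.connectedComponentsWithStats(m);i=1+st[1:,4].argmax();print(st[i],ce[i],wonz(c,s,ce[i],.129))
plan([([.515,.306,.23],-5,6)])
E
```

```text
14.525 [0.55059878 0.15433918 0.26559963] [-0.94699146 -0.03642052 -0.21191632] 0.03855743753223648
[205   0  32  26 640] [220.4984375  12.2625   ] [0.51821133 0.31176408 0.129     ]
[[-0.1, -0.33, 0.07],[-0.0, -0.0, 0.0]]
[[-0.11, -0.33, 0.07],[-0.0, -0.0, 0.0]]
[[-0.1, -0.33, 0.07],[-0.0, -0.0, 0.0]]
[[-0.11, -0.33, 0.08],[-0.0, -0.0, 0.0]]
[[-0.1, -0.33, 0.07],[-0.0, -0.0, 0.0]]
[[-0.11, -0.33, 0.08],[-0.0, -0.0, 0.001]]
  -> [0.5148 0.3061 0.23  ]
```

View pics/s7.png

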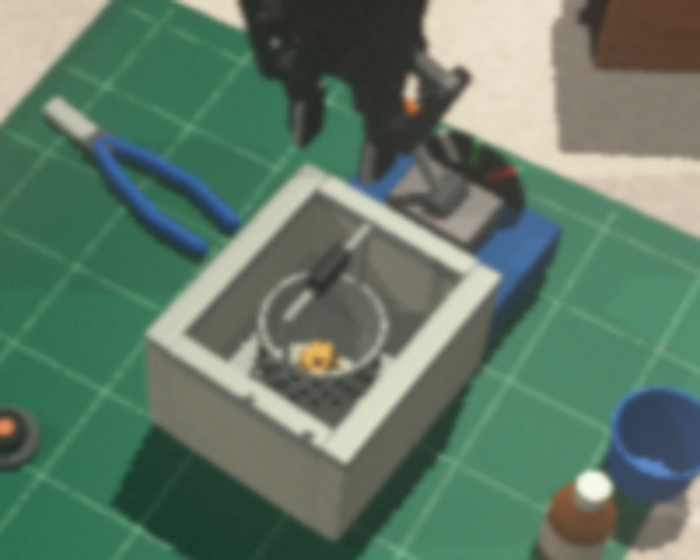

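View pics/w7.png

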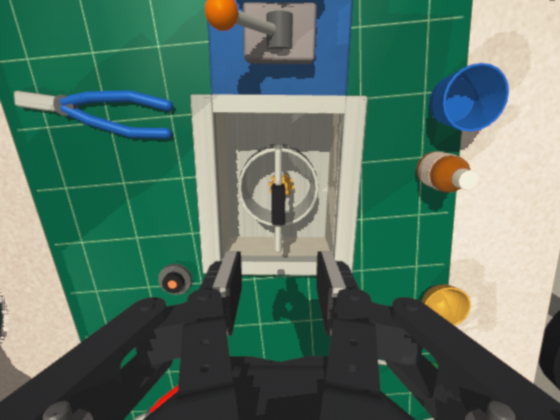

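Call:
carry_out --series '[[-0.1, [-0.1, -0.2, 0.07], [0, 0, 0]], [-0.1, [-0.1, -0.4, 0.07], [0, 0, 0]], [-0.1, [-0.1, -0.5, 0.07], [0, 0, 0]], [-0.1, [-0.1, -0.5, 0.07], [0, 0, 0]], [-0.1, [-0.1, -0.32, 0.07], [0, 0, 0]], [-0.1, [-0.1, -0.12, 0.07], [0, 0, 0]], [-0.1, [0, 0, 0], [0, 0, 0]]]'

```text
t: 15.5
tcp_pos: [0.5167, 0.3102, 0.2304]
tcp_rot: [0.999, -0.043, -0.001, 0.001]
contact_force: [-0.1, -0.5, 0.1]
grip_width: 0.0384
```

```bash
python3 - <<'E'
from h import *
import cv2
s=state();print(s["t"],s["tcp_pos"],s["contact_force"],s["grip_width"])
c=camera("wrist");cv2.imwrite("pics/w8.png",c["img"][:,:,::-1])
h=cv2.cvtColor(c["img"],cv2.COLOR_RGB2HSV);m=cv2.inRange(h,(5,180,120),(15,255,255));m[:,:200]=0;m[:,350:]=0
n,l,st,ce=cv2.connectedComponentsWithStats(m);i=1+st[1:,4].argmax();print(st[i],ce[i],wonz(c,s,ce[i],.129))
E
```

```text
15.5 [0.5167189  0.31018782 0.2303883 ] [-0.13150953 -0.47140309  0.08898453] 0.03841102927156452
[266 195  30  29 593] [280.79763912 209.36256324] [0.51846018 0.30871602 0.129     ]
```

View pics/w8.png

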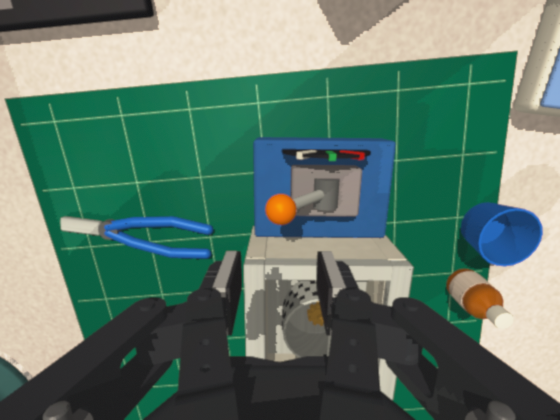

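Call:
carry_out --series '[[-0.1, [0.01, 0.02, 0.2], [0, 0, 0]], [-0.1, [0, 0, 0.35], [0, 0, 0]], [-0.1, [0, 0, 0.35], [0, 0, 0]], [-0.1, [0, 0, 0.3], [0, 0, 0]], [-0.1, [0, 0, 0.2], [0, 0, 0]], [-0.1, [0, 0, 0.12], [0, 0, 0]], [-0.1, [0, 0, 0], [0, 0, 0]]]'

```text
t: 16.42
tcp_pos: [0.5183, 0.3085, 0.1169]
tcp_rot: [0.999, -0.043, -0.0, 0.0]
contact_force: [-0.2, -0.2, 0.4]
grip_width: 0.0385
```

```bash
python3 - <<'E'
from h import *
import cv2
s=state();print(s["t"],s["tcp_pos"],s["contact_force"],s["grip_width"])
c=camera("wrist");cv2.imwrite("pics/w9.png",c["img"][:,:,::-1])
E
```

```text
16.425 [0.51832136 0.3084578  0.11692942] [-0.18421812 -0.22197789  0.38844554] 0.03847768341724007
```

View pics/w9.png

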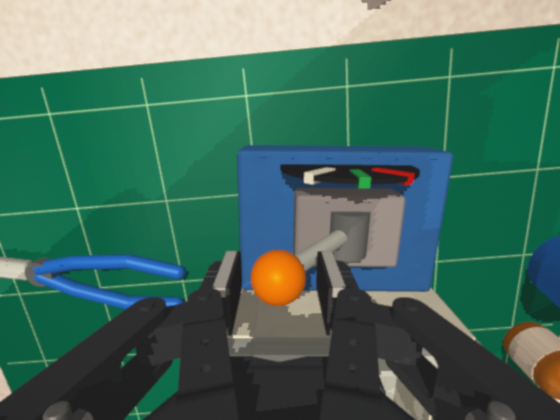

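Call:
carry_out --series '[[-0.1, [0.08, 0, -0.06], [0, 0, 0]], [-0.1, [0.08, 0, -0.05], [0, 0, 0]], [-0.1, [0.08, 0, -0.04], [0, 0, 0]], [-0.1, [0.08, 0, -0.03], [0, 0, 0]], [-0.1, [0.08, 0, -0.02], [0, 0, 0]], [-0.1, [0.08, 0, -0.02], [0, 0, 0]], [-0.1, [0.08, 0, -0.01], [0, 0, 0]], [-0.1, [0.06, 0, 0], [0, 0, 0]]]'

```text
t: 17.48
tcp_pos: [0.5652, 0.3046, 0.1345]
tcp_rot: [0.999, -0.043, 0.0, 0.0]
contact_force: [-1.2, 0.9, 1.1]
grip_width: 0.0383
```

```bash
python3 - <<'E'
from h import *
import cv2
s=state();print(s["t"],s["tcp_pos"],s["contact_force"],s["grip_width"])
c=camera("wrist");cv2.imwrite("pics/w10.png",c["img"][:,:,::-1])
h=cv2.cvtColor(c["img"],cv2.COLOR_RGB2HSV);m=cv2.inRange(h,(5,180,120),(15,255,255));m[:,:200]=0;m[:,350:]=0
n,l,st,ce=cv2.connectedComponentsWithStats(m);i=1+st[1:,4].argmax();print(st[i],ce[i],wonz(c,s,ce[i],.147))
E
```

```text
17.475 [0.56524959 0.30463333 0.13450629] [-1.22403855  0.88344228  1.11125514] 0.03832045695790135
[ 240  250   52   54 1931] [265.68772657 276.48575867] [0.55921184 0.30526278 0.147     ]
```

View pics/w10.png

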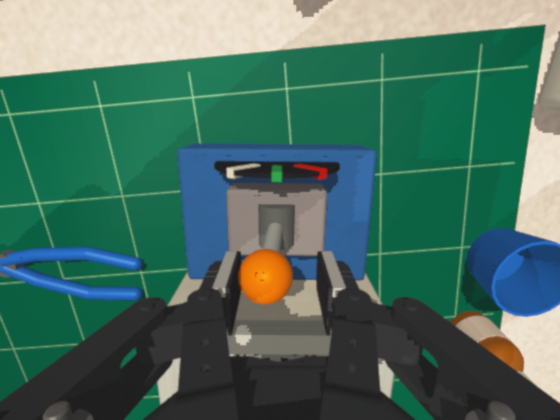

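Call:
carry_out --series '[[-0.15, [-0.01, 0, 0], [0, 0, 0]], [-0.2, [0, 0, 0], [0, 0, 0]], [-0.25, [0, 0, 0], [0, 0, 0]], [-0.3, [0, 0, 0], [0, 0, 0]], [-0.35, [0, 0, 0], [0, 0, 0]], [-0.4, [0, 0, 0], [0, 0, 0]], [-0.4, [0, 0, 0], [0, 0, 0]]]'

```text
t: 18.4
tcp_pos: [0.5639, 0.305, 0.1346]
tcp_rot: [0.999, -0.043, 0.0, -0.0]
contact_force: [-0.7, 0.2, 1.2]
grip_width: 0.0257
```

```bash
python3 - <<'E'
from h import *
import cv2
s=state();print(s["t"],s["tcp_pos"],s["contact_force"],s["grip_width"])
c=camera("wrist");cv2.imwrite("pics/w11.png",c["img"][:,:,::-1])
h=cv2.cvtColor(c["img"],cv2.COLOR_RGB2HSV);m=cv2.inRange(h,(5,180,120),(15,255,255));m[:,:200]=0;m[:,350:]=0
n,l,st,ce=cv2.connectedComponentsWithStats(m);i=1+st[1:,4].argmax();print(st[i],ce[i],wonz(c,s,ce[i],.147))
E
```

```text
18.4 [0.56387474 0.30500183 0.13459544] [-0.66057393  0.24774031  1.18386303] 0.025716726335819194
[ 252  250   54   55 1913] [278.84370099 276.81390486] [0.5641569 0.3048466 0.147    ]
```

View pics/w11.png

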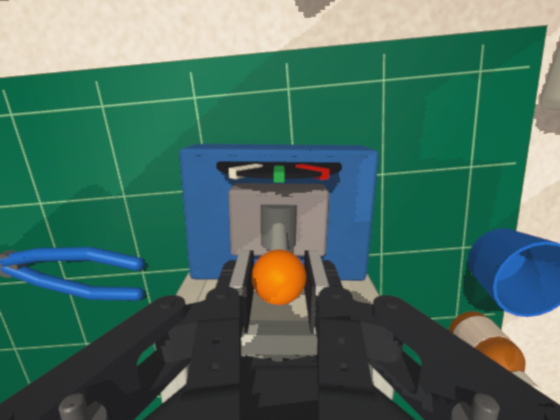

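Call:
carry_out --series '[[-0.3, [0, 0, 0], [0, 0, 0]], [-0.2, [0, 0, 0], [0, 0, 0]], [-0.1, [0, 0, 0], [0, 0, 0]], [0, [0, 0, 0], [0, 0, 0]], [0.1, [0, 0, 0], [0, 0, 0]], [0.1, [0, 0, -0.1], [0, 0, 0]], [0.1, [0, 0, -0.3], [0, 0, 0]], [0.1, [0, 0, -0.4], [0, 0, 0]]]'

```text
t: 19.45
tcp_pos: [0.5636, 0.3047, 0.195]
tcp_rot: [0.999, -0.043, -0.0, 0.0]
contact_force: [-0.2, -0.3, 0.1]
grip_width: 0.0471
```

Call:
carry_out --series '[[0.1, [0, 0, -0.4], [0, 0, 0]], [0.1, [0, 0, -0.4], [0, 0, 0]], [0.1, [0, 0, -0.2], [0, 0, 0]], [0.1, [0, 0, 0], [0, 0, 0]]]'

```text
t: 19.95
tcp_pos: [0.5643, 0.3051, 0.2706]
tcp_rot: [0.999, -0.043, 0.001, -0.001]
contact_force: [0.3, -0.0, -0.7]
grip_width: 0.0473
```

```bash
python3 - <<'E'
from h import *
import cv2
s=state();print(s["t"],s["tcp_pos"],s["contact_force"],s["grip_width"])
c=camera("wrist");cv2.imwrite("pics/w12.png",c["img"][:,:,::-1])
h=cv2.cvtColor(c["img"],cv2.COLOR_RGB2HSV);m=cv2.inRange(h,(5,180,120),(15,255,255));m[:,:200]=0;m[:,350:]=0
n,l,st,ce=cv2.connectedComponentsWithStats(m);i=1+st[1:,4].argmax();print(st[i],ce[i],wonz(c,s,ce[i],.147))
m=cv2.inRange(h,(50,150,80),(75,255,255));
plan([([.42,.40,.27],20,6)])
E
```

```text
19.95 [0.56429946 0.30507124 0.27058643] [ 0.2535529  -0.02973579 -0.73417223] 0.04730603368891642
[265 187  27  28 512] [278.07421875 200.6953125 ] [0.5641984  0.30547468 0.147     ]
[[-0.34, -0.18, -0.0],[-0.0, 0.0, -0.046]]
[[-0.32, -0.21, -0.0],[-0.0, 0.0, -0.046]]
[[-0.31, -0.23, -0.0],[-0.0, 0.0, -0.046]]
[[-0.29, -0.25, -0.0],[-0.0, 0.0, -0.046]]
[[-0.27, -0.27, -0.0],[-0.0, 0.0, -0.047]]
[[-0.24, -0.29, -0.01],[-0.0, 0.0, -0.046]]
  -> [0.4203 0.4    0.27  ]
```

View pics/w12.png

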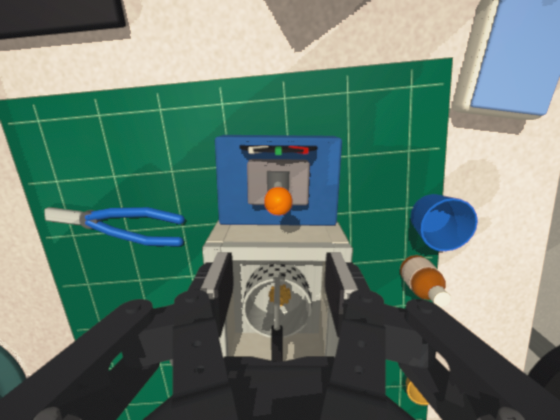

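Call:
carry_out --series '[[0.1, [-0.34, -0.18, 0], [0, 0, -0.046]], [0.1, [-0.32, -0.21, 0], [0, 0, -0.046]], [0.1, [-0.31, -0.23, 0], [0, 0, -0.046]], [0.1, [-0.29, -0.25, 0], [0, 0, -0.046]], [0.1, [-0.27, -0.27, 0], [0, 0, -0.047]], [0.1, [-0.24, -0.29, 0], [0, 0, -0.046]], [0.1, [0, 0, 0], [0, 0, 0]], [0.1, [0, 0, 0], [0, 0, 0]]]'

```text
t: 21.0
tcp_pos: [0.421, 0.3997, 0.2697]
tcp_rot: [0.985, 0.173, 0.0, 0.0]
contact_force: [1.1, -0.4, -0.2]
grip_width: 0.0473
```

```bash
python3 - <<'E'
from h import *
import cv2
s=state();print(s["t"],s["tcp_pos"],s["contact_force"],s["grip_width"])
T=camera("top");S=camera("scene");uv=[]
for n,c in(("top",T),("scene",S)):
    cv2.imwrite(f"pics/{n}13.png",c["img"][:,:,::-1])
    h=cv2.cvtColor(c["img"],cv2.COLOR_RGB2HSV);m=cv2.inRange(h,(4,150,130),(14,255,255))
    k,l,st,ce=cv2.connectedComponentsWithStats(m)
    for i in range(1,k):
        if st[i,4]>25: print(n,st[i],ce[i])
cv2.imwrite("pics/z13.png",np.hstack([cv2.resize(T["img"][165:255,130:270,::-1],(400,257),interpolation=2),cv2.resize(S["img"][90:193,240:400,::-1],(400,257),interpolation=2)]))
E
```

```text
21.0 [0.42101101 0.3997116  0.26966833] [ 1.09247141 -0.35309699 -0.21987145] 0.047260946510811544
top [150 197  10   9  66] [154.22727273 200.78787879]
scene [ 398   29   96   33 2777] [444.29132157  45.52394671]
scene [530  82  30  32 669] [546.75635277  95.92675635]
scene [346 113   9   7  53] [350.05660377 116.05660377]
scene [549 113  11  20 158] [554.56962025 122.74683544]
```

View pics/z13.png

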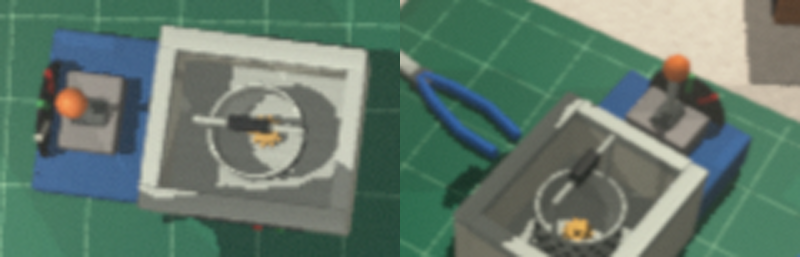

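View pics/scene13.png

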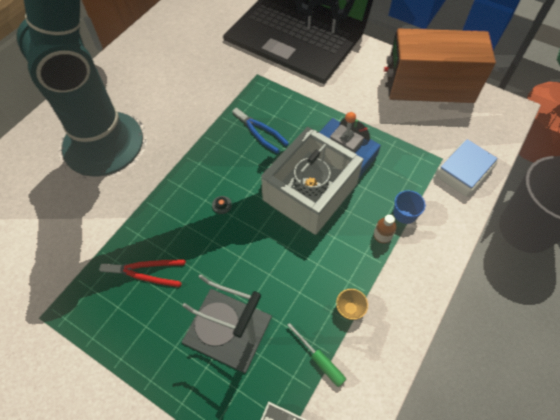

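View pics/top13.png

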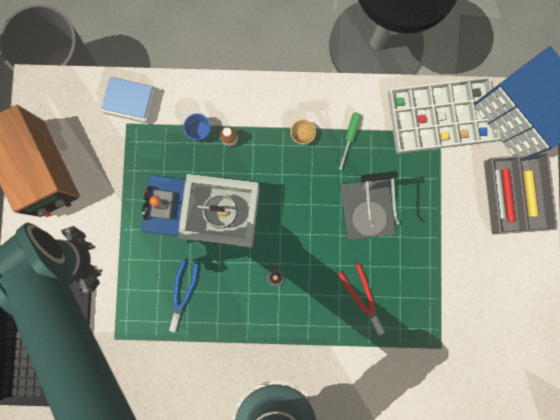

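```bash
python3 - <<'E'
from h import *
T=camera("top");S=camera("scene")
X,r=tri([T,S],[(154.3,200.8),(350.3,117.0)]);print(X,r)
X0=np.array([.5174,.3108,.1298]);d=X-X0;a=np.radians(-5.2);print("dx",d@[np.cos(a),np.sin(a),0]," expect .0483; dz",d[2],"expect .0176", onz(T,(154.3,200.8),.147))
from bench import hand_in; print(hand_in())
E
```

```text
[0.56315996 0.30683562 0.14429571] [0.0012956890542165202, 0.001295689054216786]
dx 0.04593093048670715  expect .0483; dz 0.014495713819066808 expect .0176 [0.56179939 0.30544665 0.147     ]
the job is handed in; nothing more can be done
None
```

I handed the job in at about 21 s of the 59 s. The basket stands in the cleaner's tank with the gear in it, and the power lever is at half power.

**Basket:** I gripped the block and lifted it 35 mm, then drew it 95 mm off the prongs and lowered it into the tank. On touching the floor it was pressed down with up to about 15 N; I eased off before opening the gripper. The last pictures show it upright near the middle of the tank with the gear inside.

**Lever:** After the basket was released, I swung the lever up between the half-open fingers. I closed on the ball to line it up with the pivot and green mark, then let go and moved the arm clear.

**Last checks:**
- **Ball position:** the wrist view put the released ball in line with the hub and green mark, to about 1 mm. The two fixed cameras put its travel along x at 45.9 mm against the 48.3 mm expected, and its rise at 14.5 mm against 17.6 mm. So they disagree by 2–3 mm, about the calibration error; at worst the lever is about 0.03 rad short of straight up.
- **Everything else:** the other things on the bench look unmoved, and the robot is touching nothing.

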